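# Stack up a power-supply module on the work block

## Robot

A 6-joint arm with a two-finger parallel gripper is mounted at the origin on the work surface. World frame = base frame: x ahead of the robot, y to its left, z up, the work surface at z = 0. Lengths are in mm, angles in rad, forces in N, time in s.
With the tool pointing down it reaches from about 275 to 825 mm from the base axis. Payload 5.2 kg.
Tool frame: the origin (TCP) lies at the very end of the fingers, on their centre line; the grasp point (between the pads) lies 19 mm behind it; z points along the fingers, y is the line along which they close (so a half turn about z gives the same grasp; the last joint's range is limited). The gripper opens to 93 mm and grips with 3 to 60 N. Pads are 15 mm wide; open, the fingers measure 128 mm over their backs; the gripper's body (75 mm by 188 mm) begins 65 mm behind the grasp point.
Start: joints at [1.078, 0.259, 1.535, -0, 1.348, -0.203], TCP at [157.146, 527.077, 218.653] pointing down, gripper open.
Joint ranges: [-3.14, 3.14], [-0.91, 2.08], [0.19, 2.58], [-1.22, 4.36], [0.22, 2.71], [-3.12, 3.12]. Speed limits (rad/s): [2.57, 2.57, 3.14, 3.14, 3.14, 3.14].

## Interface

Orientations are given as [roll, pitch, yaw] about the fixed x, y, z axes, in that order (R = Rz(yaw) Ry(pitch) Rx(roll)).
In Python, from bench import robot gives the robot as it stands. The module is installed in compiled form; this text tells all that it offers. Calls block until the motion is done:
- robot.move_ptp(position, orientation): joint-space move of the TCP to a pose.
- robot.move_linear(position, ori=None, speed=150, f_stop=None): straight line of the TCP; ori=None keeps the orientation; speed is the mean speed in mm/s. With f_stop (N) it stops when the force on the tool has changed by that much, and returns True; else False.
- robot.move_j(angles): joint-space move.
- robot.move_gripper(opening): opening from 0.0 (shut) to 1.0 (fully open); the grip force is fixed at half the most; returns when the fingers have stopped.
- robot.sleep(seconds).
- robot.inverse_kinematics(position, orientation): joint angles nearest the present ones, or None.
- robot.get_image(name): name is "side" or "top"; returns a dict with "img" (384x512x3 uint8, blue, green, red), "fovy" (degrees; the focal length in pixels is half the picture's height over the tangent of half this angle, whatever the lens; pixels are square), "cx", "cy" (the principal point, pixels), "eye" and "orientation" of the camera in the world. Camera axes: x right, y down, z forward; pixel columns grow to the right and rows downward; lengths in mm; the calibration is good to about 2 mm. A picture is of the moment at which its call begins. There is no depth.
A pose or a line that the arm cannot do raises robot.MotionError and nothing moves.
- robot.hand_in(): hands the job in; it is judged then, once.
Readings, each from a call of its own:
- robot.current_t(): time.
- robot.current_qpos(): joint angles.
- robot.current_joint_vel(): joint speeds.
- robot.current_joint_efforts(): joint torques, N m.
- robot.current_tcp_pos(): TCP position.
- robot.current_eef_rot(): TCP orientation.
- robot.current_contact_force(): force on the tool from outside, world axes, zero at the start.
- robot.current_ft_torque(): the same for the moment, N m.
- robot.current_gripper_width(): opening from 0.0 (shut) to 1.0 (fully open).
- robot.current_finger_force(): force on a finger pad.
Only numpy, scipy, OpenCV 4.12 (cv2) and the standard library are available. Lean on these libraries where they do the work, as an engineer would, in place of code of your own. Each camera call takes 0.05 s, during which the arm holds its last target. There are 200 camera calls.

## Task

Build up the power-supply module on the brown work block, one part after another from the bottom: the finned heat sink, then the power board (the one with the tall transformer in its middle), then the open spacer frame around that board's components, and last the display board, face up, as the lid. Set each part down flat, centred on the one beneath it and square with it, long sides running the same way (either way round will do; the pale outline on the block marks its middle), and leave the finished stack standing free. Do not knock over or shove aside the capacitor, the screw pot or the solder spool that stand around.

Things in the scene. Friction and masses are not known exactly. Their poses are not given: they have to be found in the camera images.
- work_block: Fixed reddish-brown block, 130 (x) x 96 (y) x 30 (high) mm, the place for the stack; a pale rectangular outline 118 x 75 mm is painted flat on its top, centred. Origin: centre of its underside, z up. Its top is 30 mm above the origin.
- heat_sink: Loose bare-aluminium heat sink, fins down, smooth plate up: 110 (x) x 64 (y) x 24 (high) mm, about 0.22 kg; the outer fins along its two long sides reach full height, so it can be gripped across y, 64 mm wide. Origin: centre of its underside, z up.
- power_board: Loose green circuit board, 100 (x) x 60 (y) x 5 (thick) mm, 0.13 kg; origin: centre of its underside, z up. In its middle a firm yellow transformer, 30 (x) x 24 (y) mm, from 5 to 33 mm above the origin, to grip across y (24 mm), bare board beside it. Lower parts (up to 25 mm) at 18 to 40 mm towards +x and -x, within 18 mm in y; a margin 10 mm wide all round is free.
- spacer_frame: Loose grey rectangular frame of four walls, open above and below: outside 100 (x) x 60 (y) mm, walls 5 mm, 36 mm high, 0.07 kg. Grip across y (60 mm). Goes over the power board's components, its walls resting on that board's margin and ending 8 mm above the transformer. Origin: middle of the opening, level with its lower edge, z up.
- display_board: Loose green circuit board, 110 (x) x 66 (y) x 5 (thick) mm, about 0.08 kg, flat but for a low black three-digit display block in its middle: 50 (x) x 24 (y) mm, from the board's top face (5 mm above the origin) up to 19 mm, which can be gripped across y, 24 mm wide. Lies face up. Origin: centre of its underside, z up.
- capacitor: Loose bystander: dark upright can, 25 mm in diameter, 40 mm high; leave it standing where it is. Origin: centre of its underside.
- screw_pot: Loose bystander: small open white pot of screws, 36 mm in diameter, 26 mm high; leave it where it is. Origin: centre of its underside.
- solder_spool: Loose bystander: white flanged spool standing on end, 50 mm in diameter, 38 mm high; leave it where it is. Origin: centre of its underside.
Things that resemble listed ones, but are neither listed nor needed, are in the scene too. Of the things shaped like the display_board, the green one is meant. Several things have the shape of the heat_sink; the one meant has the colours described above.

How it is judged (in metres and radians):
On the way, in this order (a step that is already met when the one before it is completed fails the run):
1. The heat sink lies on the work block, centred and square, and is let go (horizontal distance between heat_sink and work_block below 0.012 m and z of heat_sink in the frame of work_block between 0.026 and 0.034 m and angle between the x axis of heat_sink and the x axis of work_block, either way round below 0.17 rad and angle between heat_sink's own z axis and vertical below 0.08 rad and contact force between heat_sink and the fingers below 0.2 N and linear speed of heat_sink below 0.02 m/s), for 0.2 s.
2. The power board lies on the heat sink, centred and square, and is let go (horizontal distance between power_board and heat_sink below 0.01 m and z of power_board in the frame of heat_sink between 0.02 and 0.028 m and angle between the x axis of power_board and the x axis of heat_sink, either way round below 0.17 rad and angle between power_board's own z axis and vertical below 0.08 rad and contact force between power_board and the fingers below 0.2 N and linear speed of power_board below 0.02 m/s), for 0.2 s.
3. The spacer frame stands on the power board, around its components, and is let go (horizontal distance between spacer_frame and power_board below 0.01 m and z of spacer_frame in the frame of power_board between 0.001 and 0.009 m and angle between the x axis of spacer_frame and the x axis of power_board, either way round below 0.17 rad and angle between spacer_frame's own z axis and vertical below 0.08 rad and contact force between spacer_frame and the fingers below 0.2 N and linear speed of spacer_frame below 0.02 m/s), for 0.2 s.
4. The display board lies face up on the spacer frame, centred and square, and is let go (horizontal distance between display_board and spacer_frame below 0.01 m and z of display_board in the frame of spacer_frame between 0.032 and 0.04 m and angle between the x axis of display_board and the x axis of spacer_frame, either way round below 0.17 rad and angle between display_board's own z axis and vertical below 0.08 rad and contact force between display_board and the fingers below 0.2 N and linear speed of display_board below 0.02 m/s), for 0.2 s.
At the end, for the whole second after the job is handed in: Heat sink on block, power board, spacer frame, display board on top: each released, at rest, upright (0.08 rad), within 4 mm of its resting height, centred on the one beneath within 10 mm (heat sink on block 12 mm), long sides parallel within 0.17 rad (all of step 1 and all of step 2 and all of step 3 and all of step 4); the robot touches nothing.
It fails at once if The capacitor is knocked over or shoved more than 30 mm (distance of capacitor from where it was at the start of the episode above 0.03 m or angle between capacitor's own z axis and vertical above 0.6 rad).
It fails at once if The screw pot is knocked over or shoved more than 30 mm (distance of screw_pot from where it was at the start of the episode above 0.03 m or angle between screw_pot's own z axis and vertical above 0.6 rad).
It fails at once if The solder spool is knocked over or shoved more than 30 mm (distance of solder_spool from where it was at the start of the episode above 0.03 m or angle between solder_spool's own z axis and vertical above 0.6 rad).
It also fails if it takes over 118 s, if anything falls off the work surface, if the arm or the gripper's body presses on something with over 40 N, if the wrist force passes 120 N, or if a joint passes its speed limit or range.

## Working session

There is one attempt and no reset: what is moved stays moved. The work goes in short steps, each a Python script; the robot and the scene stay as the last script left them, time stands still between calls to the robot, and variables do not carry over. Pictures are saved under pics/ and viewed, at most 14 in all, crops included, and the job is handed in when it is done.

```bash
mkdir -p pics; python3 - <<'E'
from bench import robot
import cv2
for n in("top","side"):
    d=robot.get_image(n); cv2.imwrite(f"pics/{n}0.png",d["img"]); print(n,{k:v for k,v in d.items() if k!="img"})
print(robot.current_eef_rot(),robot.current_t())
E
```

```text
top {'fovy': 46.14541269976436, 'cx': 257.38923542518006, 'cy': 200.47683090394148, 'eye': array([ 390.18522524,    4.86139481, 1049.43214971]), 'orientation': array([-2.98520537e+00, -1.07658354e-03, -1.58279751e+00])}
side {'fovy': 52.29642151338697, 'cx': 254.96197003775112, 'cy': 189.34244117296458, 'eye': array([402.55773974, 816.26539576, 530.89162867]), 'orientation': array([-2.08931142, -0.00660848, -2.96000367])}
[-3.13992324e+00 -3.13784118e-04  2.85179477e+00] 0.1
```

View pics/top0.png

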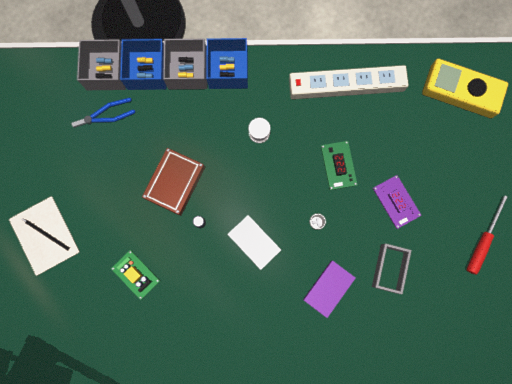

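View pics/side0.png

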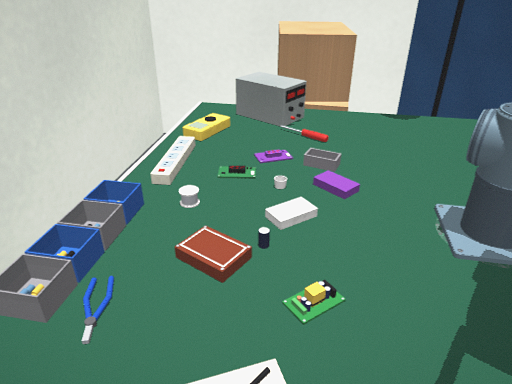

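The top view shows the block at (174,181), the pale heat sink at (254,242), the power board at (135,274), the frame at (392,268) and the green display at (340,165). The purple ones are decoys. I'll enlarge these to read the corners.

```bash
python3 - <<'E'
import cv2,numpy as np
t=cv2.imread("pics/top0.png")
def crop(cx,cy,w=66,h=50,s=6):
    x,y=cx-w//2,cy-h//2
    c=cv2.resize(t[y:y+h,x:x+w],None,fx=s,fy=s,interpolation=cv2.INTER_CUBIC)
    for i in range(0,w,10):
        cv2.putText(c,str(x+i),(i*s,8),0,.3,(0,255,255)); cv2.line(c,(i*s,10),(i*s,h*s),(120,120,120),1)
    for i in range(0,h,10):
        cv2.putText(c,str(y+i),(0,i*s+4),0,.3,(0,255,255)); cv2.line(c,(18,i*s),(w*s,i*s),(120,120,120),1)
    return c
a=np.vstack([np.hstack([crop(254,242),crop(135,274)]),np.hstack([crop(393,268),crop(340,165)])])
cv2.imwrite("pics/c1.png",a)
cv2.imwrite("pics/c2.png",crop(174,181,100,75,8))
E
```

```text
(no output)
```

View pics/c1.png

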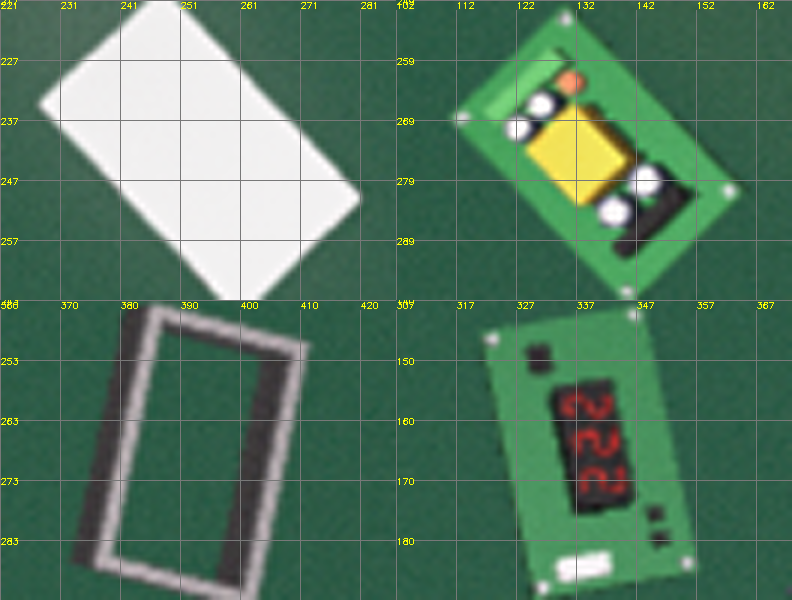

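View pics/c2.png

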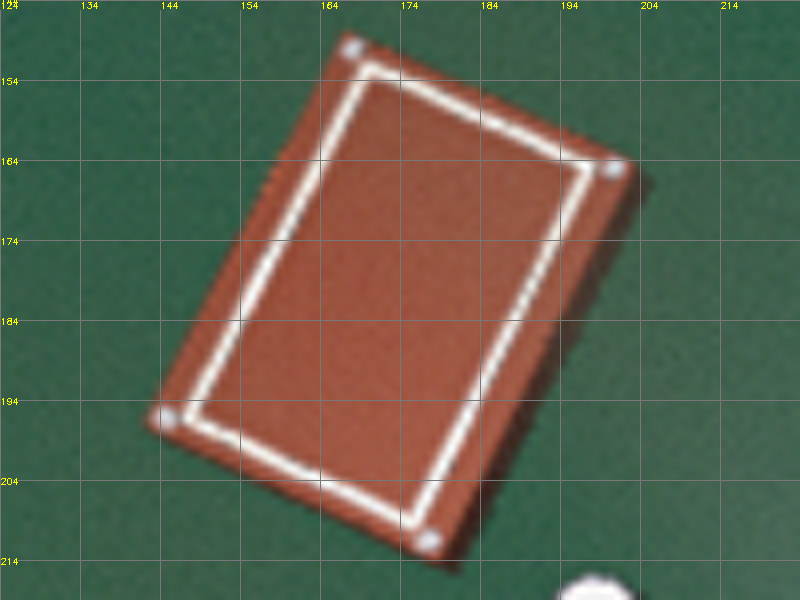

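```bash
cat > h.py <<'E'
import cv2,numpy as np
from scipy.spatial.transform import Rotation as R
from scipy.optimize import least_squares
from bench import robot
def cam(n):
    d=robot.get_image(n); d["f"]=d["img"].shape[0]/2/np.tan(np.radians(d["fovy"])/2)
    d["R"]=R.from_euler("xyz",d["orientation"]).as_matrix(); return d
def back(d,uv,z):
    uv=np.atleast_2d(uv).astype(float)
    r=np.c_[(uv[:,0]-d["cx"])/d["f"],(uv[:,1]-d["cy"])/d["f"],np.ones(len(uv))]@d["R"].T
    return (d["eye"]+r*((z-d["eye"][2])/r[:,2])[:,None])[:,:2]
def proj(d,p):
    c=(np.atleast_2d(p)-d["eye"])@d["R"]; return np.c_[d["cx"]+d["f"]*c[:,0]/c[:,2],d["cy"]+d["f"]*c[:,1]/c[:,2]]
def rect(d,mask,z):
    """centre, yaw of long side, size of the biggest blob of mask, lying at height z"""
    cs,_=cv2.findContours(mask.astype(np.uint8),cv2.RETR_EXTERNAL,cv2.CHAIN_APPROX_NONE)
    c=max(cs,key=cv2.contourArea)[:,0]
    w=back(d,c,z).astype(np.float32)
    q=cv2.boxPoints(cv2.minAreaRect(w)); a,b=q[1]-q[0],q[2]-q[1]
    l=a if np.hypot(*a)>np.hypot(*b) else b
    return q.mean(0),np.arctan2(l[1],l[0]),sorted([np.hypot(*a),np.hypot(*b)])
def roi(m,x,y,r=38):
    o=np.zeros_like(m); o[y-r:y+r,x-r:x+r]=m[y-r:y+r,x-r:x+r]; return o
E
python3 - <<'E'
from h import *
d=cam("top"); b=d["img"].astype(int); B,G,Rr=b[...,0],b[...,1],b[...,2]
hsv=cv2.cvtColor(d["img"],cv2.COLOR_BGR2HSV); V=hsv[...,2].astype(int); S=hsv[...,1].astype(int)
for p in [(250,242),(330,290),(127,272),(120,268),(340,145),(387,255),(300,240),(380,268)]: print(p,b[p[1],p[0]])
ms={"block":(roi((Rr>B+25)&(Rr>110),174,181),30),
"sink":(roi((V>170),254,242),24),
"power":(roi(G>120,135,274),5),
"frame":(roi((V>105)&(S<60),393,268),36),
"display":(roi(G>120,340,165),5)}
for n,(m,z) in ms.items():
    c,y,s=rect(d,m,z); print(n,c.round(1),round(y,3),np.round(s,1),m.sum(), "r",round(np.hypot(*c)))
print(back(d,[[132,274]],33),back(d,[[340,164]],19))
s=cam("side"); c=s["img"][190:235,255:330]; cv2.imwrite("pics/s1.png",cv2.resize(np.hstack([c,s["img"][160:205,300:375]]),None,fx=5,fy=5,interpolation=cv2.INTER_CUBIC))
E
```

```text
(250, 242) [240 240 241]
(330, 290) [204 104 174]
(127, 272) [ 90 229 244]
(120, 268) [106 165 102]
(340, 145) [ 93 143  68]
(387, 255) [68 90 42]
(300, 240) [70 91 43]
(380, 268) [174 170 180]
block [600.7 197.2] -0.45 [ 94.1 128.7] 2053 r 632
sink [457.3  11. ] 0.744 [ 65.1 111. ] 1409 r 457
power [387.2 283.9] 0.783 [ 61.  100.3] 981 r 480
frame [ 393.9 -298.5] -0.266 [ 61.3 101.6] 392 r 494
display [ 639.1 -192.7] 0.159 [ 65.2 109.9] 925 r 668
[[388.12707664 282.80636733]] [[ 636.92163565 -192.92585113]]
```

View pics/s1.png

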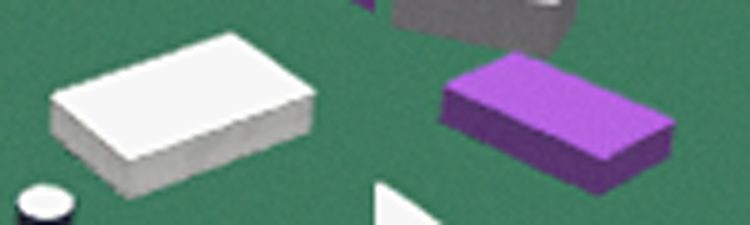

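The shape on the left of that crop is the near-white (bare metal) heat sink, and the one on the right is the purple decoy. Fitted sizes match the true ones within about 1.5 mm, so I'm starting with the heat sink.

```bash
cat >> h.py <<'E'
BLK=np.array([600.7,197.2]); BY=-0.45
def go(xy,z,yaw):
    best=None; q0=robot.current_qpos()
    for k in(-2,-1,0,1,2):
        o=[np.pi,0,yaw+k*np.pi]; q=robot.inverse_kinematics([*xy,z],o)
        if q is not None and (best is None or np.abs(np.array(q)-q0).max()<best[0]): best=(np.abs(np.array(q)-q0).max(),q)
    robot.move_j(best[1])
def pick(xy,yaw,ztip,opening,zup=180):
    robot.move_gripper(opening); go(xy,zup,yaw)
    robot.move_linear([*xy,ztip+25],speed=200)
    hit=robot.move_linear([*xy,ztip],speed=40,f_stop=10)
    robot.move_gripper(0.0)
    print("hit",hit,"w",robot.current_gripper_width()*93,"F",robot.current_finger_force(),robot.current_tcp_pos())
    robot.move_linear([*xy,zup],speed=150); print("lifted w",robot.current_gripper_width()*93,"t",robot.current_t())
def place(xy,yaw,ztip,opening,zup=180):
    go(xy,zup,yaw); robot.move_linear([*xy,ztip+15],speed=120)
    hit=robot.move_linear([*xy,ztip-1.5],speed=20,f_stop=4)
    print("hit",hit,robot.current_tcp_pos(),ztip)
    robot.move_gripper(opening); robot.sleep(.4)
    robot.move_linear([*xy,zup],speed=150); print("t",robot.current_t())
E
python3 - <<'E'
from h import *
pick([457.3,11.0],0.744,4,1.0)
d=cam("side"); cv2.imwrite("pics/p1.png",d["img"])
place(BLK,BY,34,1.0)
d=cam("top"); b=d["img"].astype(int); m=roi(b.min(2)>200,172,180,32)
print(rect(d,m,54)); cv2.imwrite("pics/p2.png",d["img"])
E
```

```text
hit False w 63.9621993839811 F 29.999954402446747 [457.4038515   10.96299962   4.11605572]
lifted w 63.436938264653115 t 6.1417
hit True [600.41675736 197.16145203  34.0995815 ] 34
t 11.7417
(array([554.1615 , 197.46237], dtype=float32), np.float32(1.3005865), [np.float32(47.688766), np.float32(50.915974)])
```

View pics/p2.png

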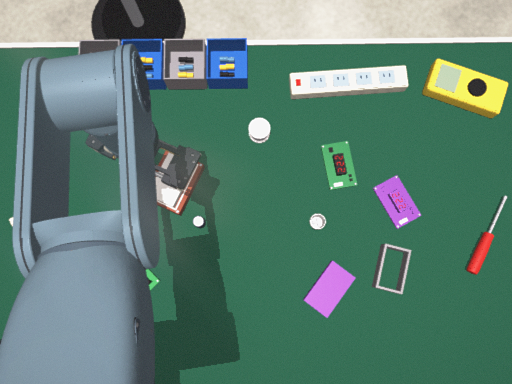

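```bash
python3 - <<'E'
from h import *
pick([387.4,283.7],0.783,6.5,0.5)
go([430,-150],200,0.3)
d=cam("top"); b=d["img"].astype(int); m=roi(b.min(2)>140,172,180,32)
print(rect(d,m,54)); cv2.imwrite("pics/p3.png",d["img"])
E
```

```text
hit False w 23.76624688224101 F 29.984140992164612 [387.47171323 283.74380467   6.65414417]
lifted w 23.838989716218954 t 17.0833
(array([595.5575, 192.9851], dtype=float32), np.float32(-0.4463726), [np.float32(86.558624), np.float32(121.77908)])
```

View pics/p3.png

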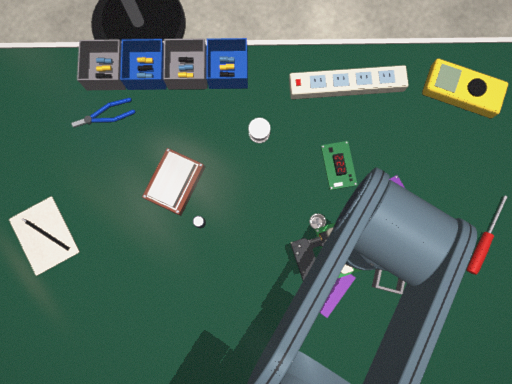

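The heat sink lies square on the block at about (173,181). I'll refit without the painted outline, then place the board.

```bash
python3 - <<'E'
from h import *
d=cam("top"); b=d["img"].astype(int); m=roi(b.min(2)>205,172,180,32).astype(np.uint8)
big=cv2.resize(m,None,fx=1,fy=1); m=cv2.morphologyEx(m,cv2.MORPH_OPEN,cv2.getStructuringElement(cv2.MORPH_ELLIPSE,(7,7)))
print(rect(d,m,54))
c=cv2.resize(b[140:222,118:228].astype(np.uint8),None,fx=7,fy=7,interpolation=cv2.INTER_CUBIC)
for n,col in((BLK,(0,0,255)),):
    Rz=R.from_euler("z",BY).as_matrix(); q=np.array([[55,32,0],[55,-32,0],[-55,-32,0],[-55,32,0]])@Rz.T+[*n,54]
    cv2.polylines(c,[((proj(d,q)-[118,140]+.5)*7).astype(int)],True,col,1)
cv2.imwrite("pics/p4.png",c)
E
```

```text
(array([600.1267 , 197.40977], dtype=float32), np.float32(-0.44743726), [np.float32(63.48546), np.float32(109.81684)])
```

View pics/p4.png

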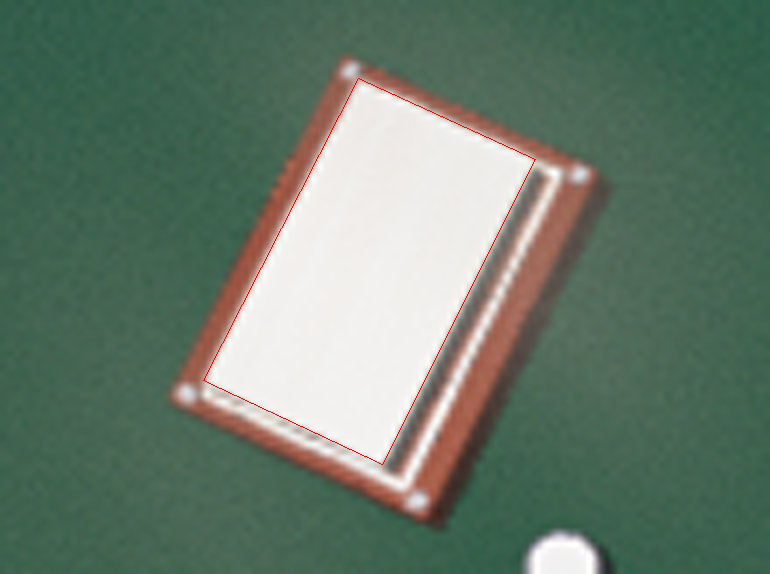

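The heat sink sits exactly on the predicted outline. Next: place the board, then pick the frame.

```bash
python3 - <<'E'
from h import *
place(BLK,BY,60.5,0.5)
pick([393.9,-298.5],-0.266,9,1.0)
d=cam("top"); b=d["img"].astype(int)
m=roi((b[...,1]>b[...,2]+15)&(b[...,1]>110),172,180,26)
print(rect(d,m,59))
c=cv2.resize(b[140:222,118:228].astype(np.uint8),None,fx=7,fy=7,interpolation=cv2.INTER_CUBIC)
Rz=R.from_euler("z",BY).as_matrix(); q=np.array([[50,30,0],[50,-30,0],[-50,-30,0],[-50,30,0]])@Rz.T+[*BLK,59]
cv2.polylines(c,[((proj(d,q)-[118,140]+.5)*7).astype(int)],True,(0,0,255),1)
cv2.imwrite("pics/p5.png",c)
E
```

```text
hit True [600.46153907 197.17380413  60.64526945] 60.5
t 23.8917
hit False w 59.79761777589612 F 30.000139474868774 [ 393.91530694 -298.55993738    9.07178355]
lifted w 59.83501961184087 t 30.3083
(array([600.07544, 197.22229], dtype=float32), np.float32(-0.462138), [np.float32(60.81244), np.float32(100.47718)])
```

View pics/p5.png

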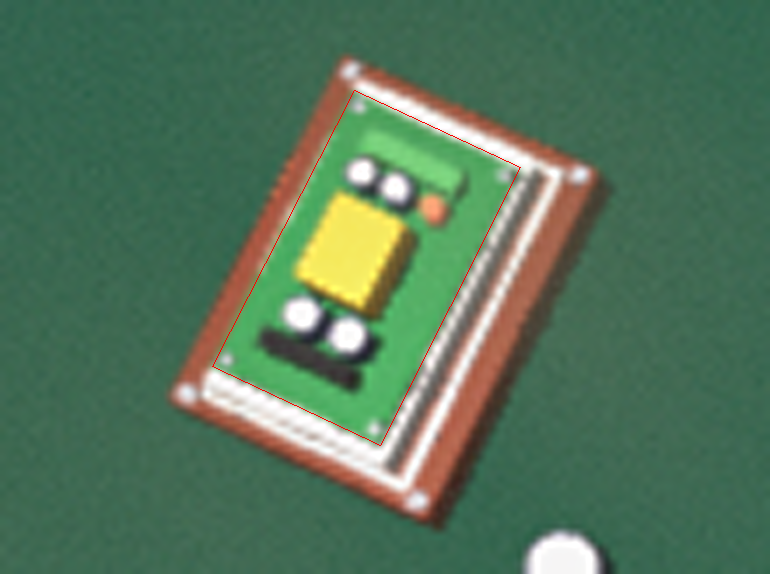

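The power board matches its predicted outline too. Next: place the frame, pick up the display board and check the frame.

```bash
python3 - <<'E'
from h import *
place(BLK,BY,68,1.0,200)
pick([638.8,-192.7],0.159,6.5,0.5,200)
d=cam("top"); b=d["img"].astype(int)
c=cv2.resize(b[140:222,118:228].astype(np.uint8),None,fx=7,fy=7,interpolation=cv2.INTER_CUBIC)
Rz=R.from_euler("z",BY).as_matrix(); q=np.array([[50,30,0],[50,-30,0],[-50,-30,0],[-50,30,0]])@Rz.T+[*BLK,95]
cv2.polylines(c,[((proj(d,q)-[118,140]+.5)*7).astype(int)],True,(0,0,255),1)
cv2.imwrite("pics/p6.png",c)
E
```

```text
hit True [600.45509868 197.14721615  68.09330103] 68
t 36.2917
hit False w 22.917778958472482 F 29.997608363628387 [ 638.89591482 -192.75124967    6.64142569]
lifted w 23.986001395334608 t 42.3583
```

View pics/p6.png

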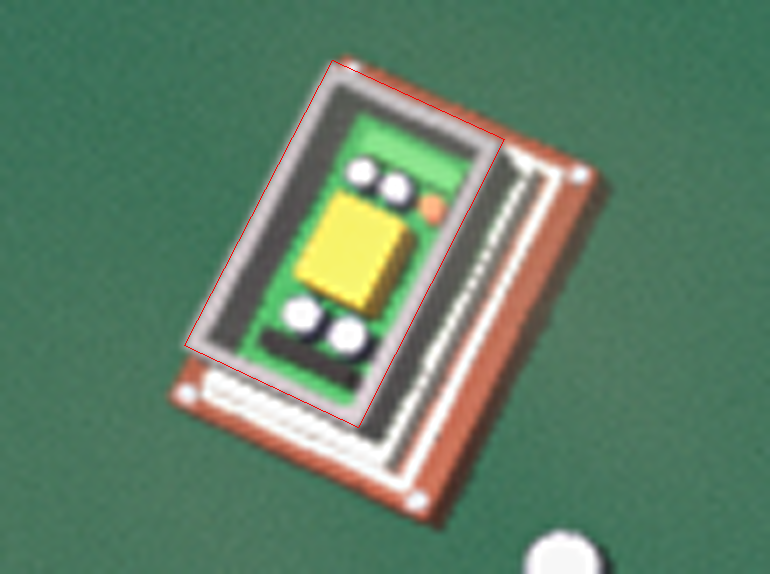

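The frame is seated on its outline. Now the lid.

```bash
python3 - <<'E'
from h import *
place(BLK,BY,101.5,0.5,200)
go([430,-200],250,0.3)
d=cam("top"); b=d["img"].astype(int)
c=cv2.resize(b[140:222,118:228].astype(np.uint8),None,fx=5,fy=5,interpolation=cv2.INTER_CUBIC)
Rz=R.from_euler("z",BY).as_matrix(); q=np.array([[55,33,0],[55,-33,0],[-55,-33,0],[-55,33,0]])@Rz.T+[*BLK,100]
cv2.polylines(c,[((proj(d,q)-[118,140]+.5)*5).astype(int)],True,(0,0,255),1)
s=cv2.resize(cam("side")["img"][170:300,160:290],(410,410))
o=np.zeros((410,960,3),np.uint8)[:,:550+0]; o=np.hstack([c,s]); cv2.imwrite("pics/p7.png",cv2.resize(o,(800,int(800*410/o.shape[1]))))
E
```

```text
hit True [600.46202937 197.19389427 101.61420779] 101.5
t 47.225
```

View pics/p7.png

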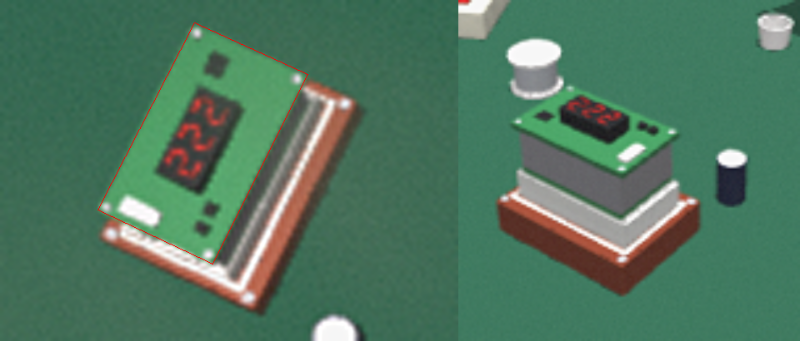

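The stack stands square and complete, and the bystanders are untouched.

```bash
python3 -c "
from bench import robot
print(robot.hand_in())"
```

```text
the job is handed in; nothing more can be done
None
```

I stacked the heat sink, power board, spacer frame and display board on the work block, each within a couple of millimetres of centre in the camera checks. I handed the job in after about 50 s of robot time with the bystanders untouched, but `hand_in()` returned no verdict.

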